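# Log the chilled ingredient station, then hold its lid open

## Task

Log the chilled ingredient station before it is refilled: pick up the hand scanner, hold it steady for a second about 10 cm above the barcode label on the station with its window pointing straight down at the middle of the label, and lay it back flat along the middle of its charging pad. Then lift the station's lid by its bar handle to 50 degrees from shut and stay there: finish while still holding the handle, because the lid falls shut if let go. Leave the jar, the mug and the bowl where they are.

Things in the scene. Friction and masses are not known exactly. Their poses are not given: they have to be found in the camera images.
- station: Chilled ingredient station, fixed to the counter: 240 mm deep (x), 330 mm wide (y), 120 mm high; origin at the centre of its underside, z up. At yaw 0 its front faces the robot (-x). The +y part, 240 mm wide (y from -75 to +165 mm), is an open steel well covered by the hinged steel lid; the -y part (y from -165 to -77 mm) is a flat-topped grey plastic housing that carries the barcode label.
- label (a point): Centre of the barcode label, white paper 40 x 60 mm (x, y) with black bars, lying face up on top of the housing at (-40, -121, 120) mm in the station's frame, x and y axes as the station's.
- lid_angle (a joint): Lid angle in rad: 0 shut, grows as the front edge rises, stops at 1.5; 50 degrees is 0.87. The hinge is loose and has no spring: the lid (0.33 to 0.67 kg with its handle) falls shut when let go.
- lid: Hinged lid; origin in the middle of the hinge line, at the lid's far (+x) edge, at (118, 45, 120) mm in the station's frame. The hinge line runs along the station's y axis; its axes turn with the lid. The lid is a steel plate 236 x 236 mm, its top 11 mm above the hinge line.
- lid_handle (a point): Round black bar handle on the lid, 12 mm thick, 130 mm long along the station's y, on a post at each end; this point on the bar's axis at its middle, at (-205, 0, 51) mm from the hinge in the lid's frame, so 40 mm above the lid's top and 171 mm above the counter when shut. Its axes turn with the lid. The bar can turn between the finger pads.
- scanner: Loose hand scanner, 0.14 to 0.23 kg, lying flat on the charging pad, 170 mm long along its x, origin on its underside under the middle of its length, z up. Handle: black bar 32 mm wide (y), 36 mm high, x from -85 to +30 mm; head at +x: grey block 62 mm wide, 44 mm high, x from 30 to 85 mm. Grip the handle across y near x = 0.
- scanner_window (a point): Centre of the scanner's window, in the underside of the head at (60, 0, 0) mm in the scanner's frame, axes as the scanner's. It looks along the scanner's -z.
- dock: Charging pad, fixed flat plate with an aluminium rim and a light grey top, 210 x 110 mm (x, y), 12 mm high; origin at the centre of its underside. The scanner starts near its middle, lying along its x.
- jar: Bystander: amber glass jar with a steel lid, 72 mm across, 105 mm high; origin under its centre.
- mug: Bystander: white mug, 82 mm across, 90 mm high; origin under its centre.
- bowl: Bystander: terracotta bowl, 120 mm across, 50 mm high; origin under its centre.
Things that resemble listed ones, but are neither listed nor needed, are in the scene too. What is shaped like the scanner but turquoise is not meant. Of the things that look like the dock, take the one that is nearest to the robot's base at the start.

How it is judged:
On the way, in this order (a step that is already met when the one before it is completed fails the run):
1. the held scanner looks straight down at the label from about 10 cm, steady, the lid still shut (x of label in the frame of scanner_window between -0.02 and 0.02 m and y of label in the frame of scanner_window between -0.02 and 0.02 m and z of label in the frame of scanner_window between -0.15 and -0.05 m and angle between scanner's own z axis and vertical below 0.21 rad and linear speed of scanner below 0.03 m/s and contact force between the fingers and scanner above 0.5 N and value of joint lid_angle below 0.1 rad), for 0.6 s.
2. the scanner lies flat on its pad again, let go, the lid still shut (horizontal distance between scanner and dock below 0.035 m and z of scanner in the frame of dock between 0.006 and 0.018 m and angle between the x axis of scanner and the x axis of dock, either way round below 0.35 rad and angle between scanner's own z axis and vertical below 0.1 rad and contact force between the fingers and scanner below 0.1 N and linear speed of scanner below 0.03 m/s and value of joint lid_angle below 0.1 rad), for 0.2 s.
At the end, for the whole second after the job is handed in: Fingers hold the lid handle (over 1 N), lid still at 50 degrees +/- 7 (0.75 to 0.995 rad), nothing else carrying it. Scanner let go, flat and at rest on its pad, within 35 mm of its centre and 20 degrees of its length. Jar, mug, bowl within 30 mm of where they began (value of joint lid_angle between 0.75 and 0.995 rad and velocity of joint lid_angle between -0.1 and 0.1 rad/s and contact force between the fingers and lid above 1 N and distance between the grasp point and lid_handle below 0.05 m and horizontal distance between scanner and dock below 0.035 m and z of scanner in the frame of dock between 0.006 and 0.018 m and angle between the x axis of scanner and the x axis of dock, either way round below 0.35 rad and angle between scanner's own z axis and vertical below 0.1 rad and contact force between the fingers and scanner below 0.1 N and linear speed of scanner below 0.03 m/s and contact force between scanner and station below 0.1 N and distance of each of jar, mug, bowl from where it was at the start of the episode below 0.03 m); the arm keeps its last pose, push and grip.
It fails at once if the jar, mug or bowl is knocked away or tipped (distance of any of jar, mug, bowl from where it was at the start of the episode above 0.03 m or angle between any of jar, mug, bowl's own z axis and vertical above 0.5 rad).
It also fails if it takes over 72 s, if anything falls off the work surface, if the arm or the gripper's body presses on something with over 40 N, if the wrist force passes 120 N, or if a joint passes its speed limit or range.

## Robot

A 6-joint arm with a two-finger parallel gripper is mounted at the origin on the work surface. World frame = base frame: x ahead of the robot, y to its left, z up, the work surface at z = 0. Lengths are in m, angles in rad, forces in N, time in s.
With the tool pointing down it reaches from about 0.375 to 0.825 m from the base axis. Payload 5.5 kg.
Tool frame: the origin (TCP) lies midway between the tips of the shut fingers; the grasp point (between the pads) lies hold_point_z behind it (hold_point_z is the distance from the TCP to the grasp point, in m); z points along the fingers, y is the line along which they close (so a half turn about z gives the same grasp; the last joint's range is limited). The gripper opens to 85 mm and grips with 20 to 120 N. Pads are 22 mm wide; open, the fingers measure 114 mm over their backs; the gripper's body (76 mm by 85 mm) begins 54 mm behind the grasp point. The pads swing forward as they close: fully open they stand 13 mm farther back than shut.
Start: joints at [1.115, 0.314, -0.047, 1.21, 0, 1.571], TCP at [0.264, 0.539, 0.231] pointing down, gripper open.
Joint ranges: [-2.67, 2.67], [-0.69, 1.73], [-1.03, 1.25], [-2.08, 2.16], [-1.42, 1.45], [-3.14, 3.14]. Speed limits (rad/s): [2.39, 2.39, 3.01, 3.14, 3.14, 3.14].

## Interface

Orientations are given as a unit quaternion [w, x, y, z].
In Python, from station import * gives the robot as it stands. Calls block until the motion is done:
- goto(position, orientation): joint-space move of the TCP to a pose.
- movel(position, feed=0.15, orientation=None, threshold=None): straight line of the TCP; orientation=None keeps the orientation; feed is the mean speed in m/s. With threshold (N) it stops when the force on the tool has changed by that much, and returns True; else False.
- goto_joints(angles): joint-space move.
- ungrasp() and grab(effort=None): open the fingers fully, or close them until they stop; effort is the grip in N (None keeps the last).
- sleep(seconds).
- ik(position, orientation): joint angles nearest the present ones, or None.
- read_camera(name): name is "scene" or "top"; returns a dict with "frame" (384x512x3 uint8, blue, green, red), "fov_y" (degrees; the focal length in pixels is half the picture's height over the tangent of half this angle, whatever the lens; pixels are square), "cx", "cy" (the principal point, pixels), "view" (4x4, takes a point from world to camera coordinates). Camera axes: x right, y down, z forward; pixel columns grow to the right and rows downward; lengths in m; the calibration is good to about 2 mm. A picture is of the moment at which its call begins. There is no depth.
A pose or a line that the arm cannot do raises IKError and nothing moves.
- hand_in(): hands the job in; it is judged then, once.
Trained networks look in a picture, given as the dict that the camera call returned (one of the last four; its "shot" number tells which), for a name from the list of things; names that differ only in an ending like _2 or _b are one class to them, and where a whole thing is asked for, a point or a joint stands for the part that bears it (a point fixed in the world has none). Each returns a list of dicts, best first, with "confidence" (0 to 1); they miss things now and then, are a little off and sometimes report something else, mostly with a low value. They report only what shows in the picture. A call takes as long as a camera call. They do not tell look-alikes from the thing itself.
- cut_out(picture, query): "mask" (384x512 bool, what is visible of it) and "uv" ([column, row] in pixels, amid what is visible of it).
Readings, each from a call of its own:
- read_t(): time.
- read_joints(): joint angles.
- read_dq(): joint speeds.
- read_joint_torque(): joint torques, N m.
- read_tcp_pos(): TCP position.
- read_tool_rot(): TCP orientation.
- read_force(): force on the tool from outside, world axes, zero at the start.
- read_wrist_torque(): the same for the moment, N m.
- read_gripper_width(): opening from 0.0 (shut) to 1.0 (fully open).
- read_grip_force(): force on a finger pad.
Only numpy, scipy, OpenCV 4.12 (cv2) and the standard library are available. Lean on these libraries where they do the work, as an engineer would, in place of code of your own. Each camera call takes 0.05 s, during which the arm holds its last target. There are 200 camera calls.

## Working session

There is one attempt and no reset: what is moved stays moved. The work goes in short steps, each a Python script; the robot and the scene stay as the last script left them, time stands still between calls to the robot, and variables do not carry over. Pictures are saved under pics/ and viewed, at most 10 in all, crops included, and the job is handed in when it is done.

```bash
mkdir -p pics; ls; python3 - <<'E'
from station import *
import cv2,numpy as np,pickle
P={}
for n in("scene","top"):
    p=read_camera(n);P[n]=p
    cv2.imwrite(f"pics/{n}0.png",p["frame"])
    print(n,p["fov_y"],p["cx"],p["cy"],np.round(p["view"],4).tolist())
    for q in["station","label","lid","lid_handle","scanner","dock","jar","mug","bowl"]:
        for d in cut_out(p,q): print(q,round(d["confidence"],2),np.round(d["uv"],1),d["mask"].sum())
pickle.dump(P,open("p0.pkl","wb"))
print(read_t(),read_tool_rot(),read_tcp_pos(),hold_point_z)
E
```

```text
pics
scene 43.89482700132399 245.63093600474275 189.7078293322086 [[-0.242, 0.9702, 0.0111, 0.1716], [0.623, 0.1641, -0.7648, -0.3192], [-0.7438, -0.1782, -0.6442, 2.2826], [0.0, 0.0, 0.0, 1.0]]
station 0.71 [194.9 177. ] 5734
label 0.8 [195.3 176.1] 5537
lid 0.81 [204.3 161.6] 2576
lid_handle 0.55 [204.3 163.5] 2365
scanner 0.96 [351.2 235.1] 727
scanner 0.57 [306.9 203.7] 417
dock 0.98 [296.9 203. ] 684
dock 0.68 [285.5 254.8] 1590
mug 0.56 [399.9 216. ] 782
mug 0.53 [306.5 201.4] 450
bowl 0.96 [124.  173.3] 501
top 57.331641259602414 253.26236777316223 197.42469330793483 [[0.0253, -0.9997, -0.0004, -0.0168], [-0.9887, -0.0249, -0.1478, 0.6312], [0.1478, 0.0041, -0.989, 1.3757], [0.0, 0.0, 0.0, 1.0]]
station 0.73 [206.6 216.4] 452
station 0.66 [313.1 214.5] 5589
label 0.68 [314.3 213.5] 5520
lid 0.56 [303.2 215.1] 3975
lid_handle 0.56 [308.  216.9] 3859
scanner 0.86 [208.6 215.9] 489
scanner 0.65 [161.1 184.3] 486
dock 0.81 [212.6 152.4] 1241
dock 0.72 [214.5 221.8] 833
jar 0.62 [260.5 157.3] 294
jar 0.57 [211.3 224.4] 903
mug 0.58 [120.8 206.3] 530
bowl 0.86 [384.5 212.1] 729
bowl 0.45 [306.5 215.7] 3907
1.0 [-7.90403379e-06  2.25898432e-01  9.74150860e-01  9.36955503e-07] [0.26408931 0.53876163 0.23128934] 0.0187
```

```bash
python3 - <<'E'
import cv2,pickle
P=pickle.load(open("p0.pkl","rb"))
cv2.imwrite("pics/a.png",cv2.resize(P["top"]["frame"][110:290,80:430],None,fx=2.28,fy=2.28,interpolation=cv2.INTER_CUBIC))
cv2.imwrite("pics/b.png",cv2.resize(P["scene"]["frame"][100:310,90:440],None,fx=2.28,fy=2.28,interpolation=cv2.INTER_CUBIC))
E
```

```text
(no output)
```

View pics/a.png

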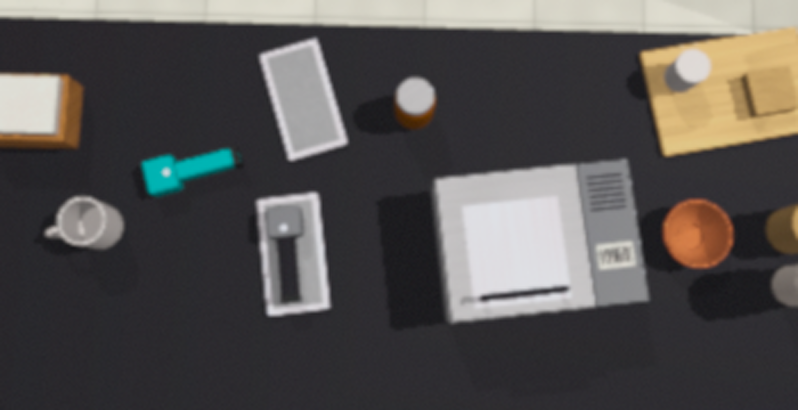

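View pics/b.png

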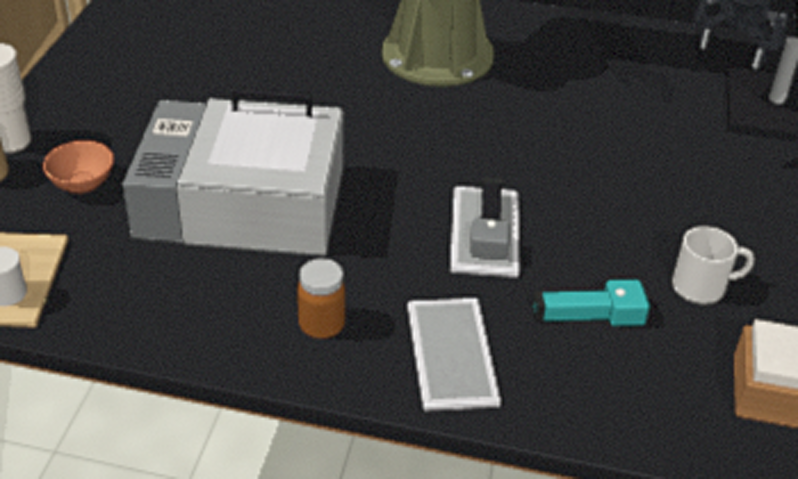

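The top crop shows the real scanner: grey head at (284,220), handle end at (289,302), on the near dock with corners (257,200), (318,193), (329,307) and (268,315). The station's label is at (615,255) and the bar runs from (482,297) to (568,289). The turquoise decoy and the second pad are farther away. The scene view agrees: label (172,127), bar (235,104) to (310,108), dock about (486,230).

```bash
cat > h.py <<'E'
import numpy as np,cv2
from scipy.optimize import least_squares
from scipy.spatial.transform import Rotation as R
OFF={"top":(80,110),"scene":(90,100)}
def proj(p,X):
    X=np.atleast_2d(X);V=p["view"];c=X@V[:3,:3].T+V[:3,3]
    f=p["frame"].shape[0]/2/np.tan(np.radians(p["fov_y"])/2)
    return np.c_[p["cx"]+f*c[:,0]/c[:,2],p["cy"]+f*c[:,1]/c[:,2]]
def place(q,X):
    c,s=np.cos(q[2]),np.sin(q[2]);X=np.array(X,float)
    return np.c_[q[0]+c*X[:,0]-s*X[:,1],q[1]+s*X[:,0]+c*X[:,1],X[:,2]]
def full(cam,uv): return (np.array(uv,float)+.5)/2.28-.5+OFF[cam]
def fit(P,obs,q0):  # obs: (cam, model pt, full-pixel uv)
    def r(q): return np.concatenate([proj(P[c],place(q,[m]))[0]-uv for c,m,uv in obs])
    s=least_squares(r,q0,loss="soft_l1");return s.x,r(s.x).reshape(-1,2)
def down(yaw): # tool pointing down, tool x at world yaw
    q=(R.from_euler("z",yaw)*R.from_euler("x",np.pi)).as_quat();return [q[3],q[0],q[1],q[2]]
E
cat > m.py <<'E'
from h import *;import pickle
P=pickle.load(open("p0.pkl","rb"))
m=1e-3
D=[("top",(105,55,12),(257,200)),("top",(105,-55,12),(318,193)),("top",(-105,-55,12),(329,307)),("top",(-105,55,12),(268,315)),
("scene",(-105,-55,12),(455,187)),("scene",(-105,55,12),(517,190)),("scene",(105,55,12),(519,265)),("scene",(105,-55,12),(451,265))]
S=[("top",(-40,-121,120),(615,255)),("scene",(-40,-121,120),(172,127)),
("top",(-87,110,171),(482,297)),("top",(-87,-20,171),(568,289)),("scene",(-87,-20,171),(235,98)),("scene",(-87,110,171),(311,104)),
("top",(-120,-165,120),(649,300)),("top",(120,-165,120),(628,160)),("scene",(-120,-165,120),(160,102)),("scene",(120,-165,120),(126,183)),("top",(-120,165,120),(449,321)),("top",(120,165,120),(435,180))]
C=[("top",(57.5,0,56),(284,220)),("top",(-85,0,48),(289,302)),("scene",(85,0,56),(491,238)),("scene",(-85,0,48),(491,182))]
for n,o,q0 in(("dock",D,(.4,.1,0)),("station",S,(.45,-.2,0)),("scanner",C,(.4,.1,0))):
    q,r=fit(P,[(c,np.array(x)*m,full(c,u)) for c,x,u in o],q0);print(n,np.round(q,4));print(np.round(r,1).tolist())
E
python3 m.py
```

```text
dock [0.5347 0.1829 0.1449]
[[-0.2, -0.1], [-0.6, -0.2], [-0.0, 0.4], [-0.2, 0.2], [-0.3, -1.0], [-0.1, -0.4], [-0.2, 2.5], [-0.2, 0.2]]
station [ 0.5612 -0.243   0.1299]
[[-0.2, -0.1], [0.5, -0.5], [0.7, -0.1], [-1.5, -0.4], [-0.3, -3.4], [-0.7, -3.6], [-0.5, 0.0], [-0.7, -0.7], [-0.1, -1.9], [-1.6, -0.6], [0.2, 0.1], [-0.8, -0.7]]
scanner [0.5322 0.1893 0.1254]
[[-0.5, 0.0], [0.4, -0.2], [-0.4, 0.5], [0.5, -1.8]]
```

```bash
python3 - <<'E'
from station import *
from h import *
sx,sy,yaw=.5322,.1893,.128
for o in (yaw,yaw+np.pi,yaw-np.pi):
    for p in((sx,sy,.2),(sx,sy,.017),(.477,-.376,.205)): 
        j=ik(p,down(o)); print(round(o,2),None if j is None else np.round(j,2))
ungrasp()
goto((sx,sy,.2),down(yaw)); 
movel((sx,sy,.06),.15)
print("hit",movel((sx,sy,.018),.06,threshold=12),read_tcp_pos(),read_joints())
grab(60); print(read_gripper_width(),read_grip_force(),read_tcp_pos())
movel((sx,sy,.3),.15); print(read_gripper_width(),read_grip_force(),read_force(),read_t())
import pickle
P={n:read_camera(n) for n in("top","scene")};pickle.dump(P,open("p1.pkl","wb"))
cv2.imwrite("pics/c.png",np.hstack([cv2.resize(P["top"]["frame"][130:330,130:330],(400,400)),cv2.resize(P["scene"]["frame"][80:280,220:420],(400,400))]))
E
```

```text
0.13 [ 0.34  0.26 -0.19  1.12  0.   -2.93]
0.13 [ 0.34  0.42 -0.42  0.73  0.   -2.93]
0.13 [-0.67  0.34 -0.07  1.16  0.    2.35]
3.27 [ 0.34  0.26 -0.19  1.12  0.    0.21]
3.27 [ 0.34  0.42 -0.42  0.73  0.    0.21]
3.27 [-0.67  0.34 -0.07  1.16  0.   -0.8 ]
-3.01 [ 0.34  0.26 -0.19  1.12  0.    0.21]
-3.01 [ 0.34  0.42 -0.42  0.73  0.    0.21]
-3.01 [-0.67  0.34 -0.07  1.16  0.   -0.8 ]
hit False [0.53237712 0.18935374 0.01809669] [ 3.41719853e-01  4.22744011e-01 -4.16278024e-01  7.31599478e-01
  4.31291436e-06 -2.92787306e+00]
0.36623263504717685 61.15768074989319 [0.53261034 0.18949254 0.0184511 ]
0.36241250585741325 60.61533808708191 [-0.29356195 -0.69459709 -1.65744618] 9.4583
```

View pics/c.png

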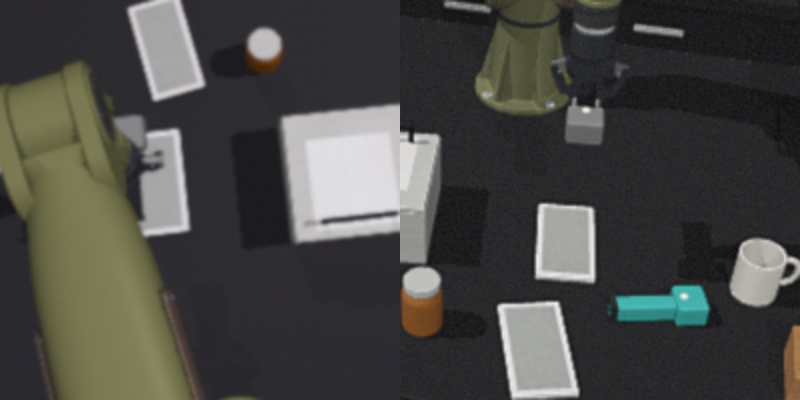

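The top and scene views show the scanner held level, with its head at (130,130) left and (585,125) right, and the real dock empty at (565,243) right. Next I'll scan with a yaw that avoids wrapping the wrist.

```bash
python3 - <<'E'
from station import *
from h import *
import pickle
L=place((.5612,-.243,.1299),[(-.04,-.121,.12)])[0];yaw=-.8
p=L-.06*np.array([np.cos(yaw),np.sin(yaw),0]);p[2]=.22+.0065   # TCP 6.5 mm above scanner underside
print(L,p,ik(p,down(yaw)))
goto((p[0],p[1],.30),down(yaw))
movel(p,.1); sleep(1.3)
print(read_tcp_pos(),read_joints(),read_grip_force(),read_t())
P={n:read_camera(n) for n in("top","scene")};pickle.dump(P,open("p2.pkl","wb"))
T=read_tcp_pos();q=(T[0],T[1],yaw);z=T[2]-.0065
im={}
for n in P:
    f=P[n]["frame"].copy()
    for X in [(.085,.031,.044),(.085,-.031,.044),(.03,.031,.044),(.03,-.031,.044),(.085,0,0)]:
        u=proj(P[n],place((T[0],T[1],yaw),[(X[0],X[1],X[2]+z)]))[0];cv2.circle(f,(int(round(u[0])),int(round(u[1]))),0,(0,0,255),-1)
    im[n]=f
cv2.imwrite("pics/d.png",np.hstack([cv2.resize(im["top"][150:270,260:380],(400,400),interpolation=0),cv2.resize(im["scene"][80:200,110:230],(400,400),interpolation=0)]))
E
```

```text
[ 0.53721074 -0.36816196  0.12      ] [ 0.49540834 -0.32512059  0.2265    ] [-0.58076887  0.30125638 -0.07469422  1.19484573  0.         -2.92236152]
[ 0.49542613 -0.32512297  0.2265319 ] [-5.80760303e-01  3.01238068e-01 -7.46461399e-02  1.19487060e+00
  8.14205129e-06 -2.92233131e+00] 60.34872651100159 13.6083
```

View pics/d.png

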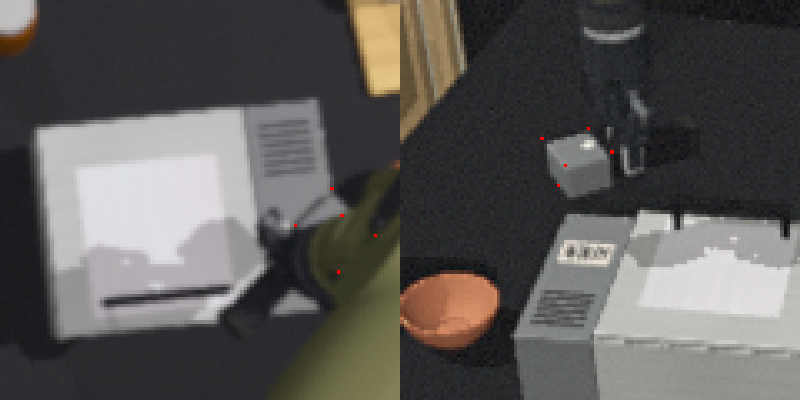

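In the scene view the scanner's head corners match the predicted dots within about 1 px, and the label sits below it at (587,252), so the scan pose is good. Now I'll return it to the pad.

```bash
python3 - <<'E'
from station import *
from h import *
import pickle
d=(.5347,.1829);yaw=.14
T=read_tcp_pos();movel((T[0],T[1],.30),.15)
goto((*d,.2),down(yaw)); movel((*d,.05),.15)
print("hit",movel((*d,.0185),.04,threshold=5),read_tcp_pos(),read_force())
sleep(.2);ungrasp();sleep(.3);movel((*d,.22),.15)
goto((.45,-.05,.3),down(0))
P={n:read_camera(n) for n in("top","scene")};pickle.dump(P,open("p3.pkl","wb"))
cv2.imwrite("pics/e.png",np.hstack([cv2.resize(P["top"]["frame"][170:270,160:260],(400,400)),cv2.resize(P["scene"]["frame"][150:250,250:350],(400,400))]))
print(read_t(),[np.round(ik(p,down(o)),2) if ik(p,down(o)) is not None else None for o in(.13+np.pi/2,.13-np.pi/2) for p in((.469,-.21,.25),(.58,-.195,.3))])
E
```

```text
hit True [0.53396343 0.18267799 0.01842993] [-0.21895117 -0.07323938  3.96456698]
25.7167 [array([-0.42,  0.14, -0.22,  1.21,  0.  ,  1.02]), array([-0.32,  0.32,  0.12,  1.37,  0.  ,  1.12]), array([-0.42,  0.14, -0.22,  1.21,  0.  , -2.12]), array([-0.32,  0.32,  0.12,  1.37,  0.  , -2.03])]
```

View pics/e.png

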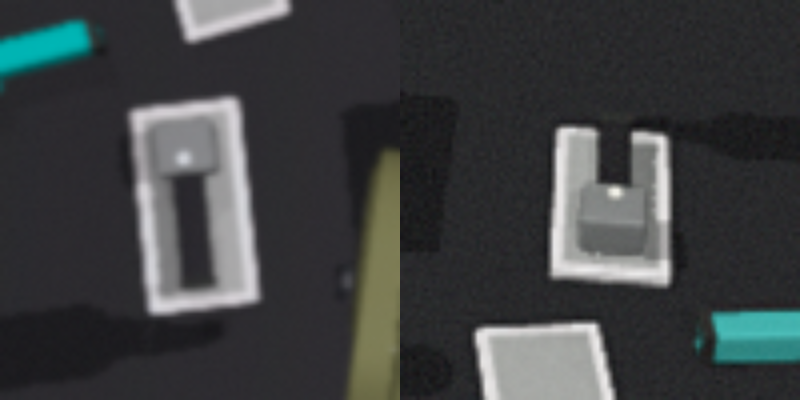

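The scanner lies centred and aligned on the near pad, and the pad is clear around it. Now the lid.

```bash
cat >> h.py <<'E'
ST=(.5612,-.243,.1299)
def handle(th): 
    return place(ST,[(.118-.205*np.cos(th)+.051*np.sin(th),.045,.12+.205*np.sin(th)+.051*np.cos(th))])[0]
E
python3 - <<'E'
from station import *
from h import *
import pickle
o=down(.13+np.pi/2);h=handle(0);print(h)
dz=np.array([0,0,hold_point_z])
goto(h-dz+[0,0,.1],o)
print("hit",movel(h-dz,.08,threshold=8),read_tcp_pos())
f0=read_force();grab(45);sleep(.2)
print(read_gripper_width(),read_grip_force(),read_tcp_pos(),f0,read_force())
for th in(.06,.12,.18):
    movel(handle(th)-dz,.05);print(th,np.round(read_force(),1),round(read_grip_force()),np.round(read_tcp_pos()-(handle(th)-dz),4))
print(read_t())
E
```

```text
[ 0.46910391 -0.20964868  0.171     ]
hit False [ 0.46951456 -0.20984601  0.15282952]
0.1188795636759261 44.03244137763977 [ 0.46810702 -0.20980948  0.15238742] [ 0.55343884  0.2155786  -0.38412221] [-4.91981876 -0.87238782  6.49506568]
0.06 [-5.1 -2.8 -4. ] 44 [-0.0012 -0.0001 -0.0002]
0.12 [-6.2 -3.1 -2.3] 44 [-0.0013 -0.0001 -0.    ]
0.18 [-6.6 -2.7 -1.2] 44 [-0.0015 -0.0001 -0.    ]
30.9417
```

```bash
python3 - <<'E'
from station import *
from h import *
import pickle
dz=np.array([0,0,hold_point_z]);o=np.array([-.002,0,0])
for th in np.linspace(.25,.87,10):
    movel(handle(th)-dz+o,.06);print(round(th,2),np.round(read_force(),1),round(read_grip_force()),np.round(read_tcp_pos()-(handle(th)-dz),4))
sleep(.4);print(read_t(),read_gripper_width())
P={n:read_camera(n) for n in("top","scene")};pickle.dump(P,open("p4.pkl","wb"))
f=P["scene"]["frame"].copy()
def lid(th,x,y,z): return place(ST,[(.118+x*np.cos(th)+z*np.sin(th),.045+y,.12-x*np.sin(th)+z*np.cos(th))])
for th,c in((.75,(255,0,0)),(.87,(0,0,255)),(.99,(0,255,0))):
    for y in(-.118,.118):
        u=proj(P["scene"],lid(th,-.236,y,.011))[0];cv2.circle(f,(int(round(u[0])),int(round(u[1]))),0,c,-1)
cv2.imwrite("pics/f.png",np.hstack([cv2.resize(P["top"]["frame"][100:300,160:410],(400,320)),cv2.resize(f[40:240,90:340],(400,320),interpolation=cv2.INTER_CUBIC)]))
cv2.imwrite("pics/g.png",cv2.resize(f[70:190,140:290],(750,600),interpolation=0))
E
```

```text
0.25 [-1.4 -2.4 -5.1] 44 [-0.0016 -0.0001  0.0004]
0.32 [-3.9 -4.1 -1.8] 44 [-0.0018 -0.0001  0.0005]
0.39 [-5.3 -4.  -1.9] 44 [-0.0025 -0.0002  0.0002]
0.46 [-4.9 -4.3 -0.3] 44 [-0.003  -0.0002  0.0001]
0.53 [-8.1 -3.3  2.9] 44 [-0.0033 -0.0003  0.0005]
0.59 [-10.4  -3.3   5. ] 44 [-0.0037 -0.0003  0.0008]
0.66 [-11.2  -3.3   8. ] 44 [-0.0037 -0.0003  0.0014]
0.73 [-12.4  -3.1  11. ] 44 [-0.0039 -0.0003  0.0018]
0.8 [-10.9  -1.3  13.1] 46 [-0.003  -0.0001  0.0025]
0.87 [-9.4 -2.1 12.5] 47 [-0.0024 -0.      0.0026]
35.25 0.11975608645081587
```

View pics/f.png

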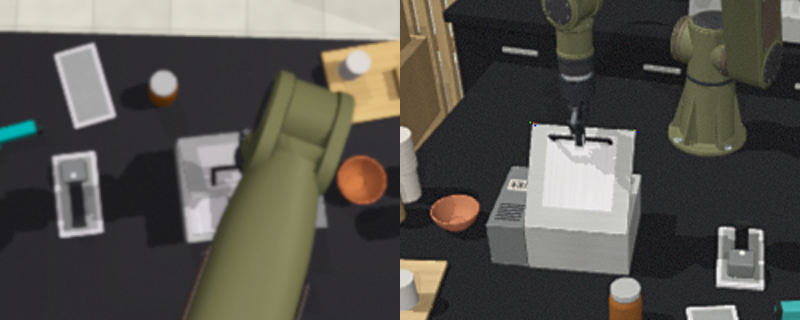

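View pics/g.png

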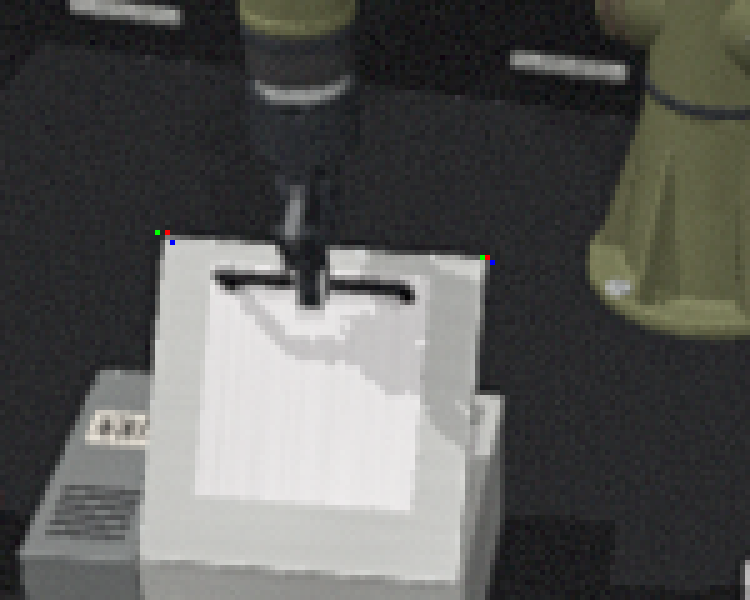

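The lid's upper corner at (165,236) falls on the 50° prediction. The bar is gripped at 47 N, the scanner is on its pad, and the jar and bowl are untouched.

```bash
python3 - <<'E'
from station import *
print(read_dq().round(4) if hasattr(read_dq(),'round') else read_dq(),read_grip_force());print(hand_in())
E
```

```text
[ 0.001  -0.001   0.0015 -0.0003 -0.0015 -0.0015] 46.80503010749817
the job is handed in; nothing more can be done
None
```

I scanned the label, laid the scanner back along the middle of its pad, and handed the job in with the gripper holding the lid at about 50° (angle judged from the camera); the simulator did not report a pass or fail.

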